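Draw the long shelf rail out of the half-lidded tote

ROBOT

A 6-joint arm with a two-finger parallel gripper is mounted at the origin on the work surface. World frame = base frame: x ahead of the robot, y to its left, z up, the work surface at z = 0. Lengths are in m, angles in rad, forces in N, time in s.
With the tool pointing down it reaches from about 0.3 to 0.775 m from the base axis. Payload 14.6 kg.
Tool frame: the origin (TCP) lies on the centre line of the jaws, within the pads' length; the fingertips stand 25 mm ahead of it and the grasp point (between the pads) lies 6 mm ahead of it; z points along the fingers, y is the line along which they close (so a half turn about z gives the same grasp; the last joint's range is limited). The gripper opens to 85 mm and grips with 20 to 120 N. Pads are 22 mm wide; open, the fingers measure 114 mm over their backs; the gripper's body (76 mm by 85 mm) begins 54 mm behind the grasp point. The pads swing forward as they close: fully open they stand 13 mm farther back than shut.
Start: joints at [1.124, 0.3, 1.521, -0, 1.321, -0.067], TCP at [0.204, 0.511, 0.256] pointing down, gripper open.
Joint ranges: [-3.03, 3.03], [-0.79, 2.21], [0.23, 2.52], [-1.04, 4.18], [0, 3.07], [-2.55, 2.55]. Speed limits (rad/s): [2.22, 2.22, 2.57, 3.14, 3.14, 3.14].

INTERFACE

Orientations are given as a rotation vector (axis times angle).
In Python, from station import manip gives the robot as it stands.
- The arm moves only by the tool step_arm, never from a script. Its argument "moves" is one flat list of numbers, 7 for each row, row after row: the shift along the tool's x, y, z scaled (see below), then the turn, a rotation vector about the tool's x, y, z scaled (see below), then the closure, from 0 (fully open) to 1 (shut). A call has 1 to 8 rows; each row is the pose to reach, as a shift and turn from the pose commanded when the call began, along the tool's axes at that moment, turning the shorter way round; what a row does not reach only later rows make up. The controller multiplies each number of a shift by 0.2 m and each number of a turn by pi rad. A row lasts 1/10 s, in which the tool goes at most 50 mm and 8.59 degrees, less where a joint would pass 70% of its speed; a pose out of reach is approached as far as the arm can. A call with a number of a shift or a turn outside -1 to 1 is refused whole. A call with a gripper value outside its range is refused whole. The fingers move at their own pace and stop on an object; "grip_force" is the grip in N (left out, the last holds). Time passes only in rows, so rows that repeat a pose let the fingers close. It gives the time, the measured TCP pose, the force, the opening and the grip force at its end, in the units of the state.
- manip.sense(): the state, without advancing time (a new reading comes with each control period).
- manip.get_image(name): name is "scene" or "side" or "wrist"; returns the picture (400x640x3 uint8, red, green, blue); there is no depth.
- manip.camera_params(name): a dict with "camera_matrix" (3x3 intrinsics, pixels), "k1" (the pictures are not rectified: a ray, as slopes to the right and down, at radius r is drawn at 1 + k1 r^2 times it, then the intrinsics apply), "position" and "attitude" of the camera in the world. Camera axes: x right, y down, z forward; pixel columns grow to the right and rows downward; lengths in m; the calibration is good to about 2 mm. A picture is of the moment at which its call begins: read the wrist's pose just before it. camera_params takes no time and is no camera call; for the wrist camera it gives the pose at the moment of the call.
- manip.hand_in(): hands the job in; it is judged then, once.
Trained networks look in the newest picture that a camera, given by its name, has taken for a name from the list of things; names that differ only in an ending like _2 or _b are one class to them, and where a whole thing is asked for, a point or a joint stands for the part that bears it (a point fixed in the world has none). Each returns a list of dicts, best first, with "conf" (0 to 1); they miss things now and then, are a little off and sometimes report something else, mostly with a low value. They report only what shows in the picture. A call takes as long as a camera call.
- manip.outline_of(camera, target): "mask" (400x640 bool, what is visible of it) and "location" ([column, row] in pixels, amid what is visible of it).
- manip.place_of(camera, target): "location" ([column, row] in pixels: a listed point, or the origin of a listed thing).
The state is a dict: "time_s": time; "joint_positions": joint angles; "joint_velocities": joint speeds; "tau": joint torques, N m; "tcp_pos": TCP position; "ee_rot": TCP orientation; "force": force on the tool from outside, world axes, zero at the start; "wrist_torque": the same for the moment, N m; "grip_width": finger opening in m; "grip_force": force on a finger pad.
Only numpy, scipy, OpenCV 4.12 (cv2) and the standard library are available. Lean on these libraries where they do the work, as an engineer would, in place of code of your own. Each camera call takes 0.05 s, during which the arm holds its last target. There are 200 camera calls.

TASK

Take the long shelf rail out of the grey stock tote: it is longer than the opening left by the fixed half-lid, so raise its free end first and draw it out slantwise from under the lid. Finish while still holding the rail in the gripper, still in the air, with its whole length at least 5 cm higher than the tote's rim and touching nothing else. Leave the short rail and everything else where it is.

Things in the scene. Friction and masses are not known exactly. Their poses are not given: they have to be found in the camera images.
- tote: grey plastic stock tote fixed to the bench, long along its own y axis: outside 232 (x) x 352 (y) mm, walls 6 mm, rim 100 mm above the bench, raised inner floor 30 mm above the bench (inside 220 x 340 mm, 70 mm deep). Its -y end (to the right) is open upward, a half-lid covers its +y end. Origin: centre of the underside, z up; yaw within 0.45 rad.
- opening (a point): centre of the tote's opening, 220 (x) x 200 (y) mm, the only way out; in the plane of the rim, 100 mm above the bench, 70 mm from the tote's centre towards -y; axes as the tote's
- lid_edge (a point): middle of the free edge of the rigid, fixed black half-lid, at its underside, 100 mm above the bench, at y = +30 mm in the tote's frame; the lid is 8 mm thick, rests on the rim and runs from here to the tote's +y end; axes as the tote's
- long_rail_mid (a point): centre of the long rail: straight white steel shelf rail 300 mm long (its y axis), 20 mm wide (x), 18 mm high (z), about 0.18 kg, dark slots drawn along its top. It lies flat on the tote's floor, lengthwise, one end close to the open end wall, the other deep under the half-lid. Its y axis points to the lid end.
- long_rail_open_end (a point): centre of the long rail's end face at the open end of the tote (-150 mm along the rail's y from its centre)
- long_rail_lid_end (a point): centre of the long rail's other end face, which starts under the half-lid (+150 mm along y from its centre)
- short_rail_mid (a point): centre of the short rail: the same white bar but 150 mm long, 20 mm wide and 18 mm high, lying beside the long one, about 84 mm away, on either side of it, half under the lid; its visible end stops about 95 mm short of the open end wall. Bystander.
- tape_roll_mid (a point): clear packing-tape roll lying on the half-lid, 96 mm across, 45 mm high; the point is its centre. Bystander.
- bottle_mid (a point): white plastic bottle, 64 mm across, 170 mm high, on the bench to the right of the tote; the point is its centre. Bystander.
- carton_mid (a point): small closed carton 90 x 70 x 60 mm, on the bench to the left of the tote; the point is its centre. Bystander.
- cup_stack_mid (a point): stack of paper cups, 82 mm across, 120 mm high, on the bench to the left of the tote; the point is its centre. Bystander.
- mallet_mid (a point): rubber mallet 240 mm long lying on the bench to the right of the tote; the point is on its handle's line at mid length. Bystander.
- long_rail: the long rail itself; origin at the centre of its underside, 9 mm below point long_rail_mid, axes the same

How it is judged:
By the outcome, as a careful person would: the job done as asked, in the order asked, and still so for the second after the job is handed in, while the arm keeps its last pose, push and grip.
It also fails if it takes over 38 s, if anything falls off the work surface, if the arm or the gripper's body presses on something with over 40 N, if the wrist force passes 120 N, or if a joint passes its speed limit or range.

## Working session

There is one attempt and no reset: what is moved stays moved. The work goes in short steps, Python scripts to look and compute and a tool call to move; the robot and the scene stay as the last step left them, time stands still between calls to the robot, and variables do not carry over. Pictures are saved under pics/ and viewed, at most 10 in all, crops included, and the job is handed in when it is done.

Besides the shell and the picture viewer there is one more tool, called after "Request:" as name(argument=value, ...), one argument or row to a line, values as JSON. step_arm: Moves the arm, as the interface text tells. Shifts and turns lie within -1 to 1; 1 stands for 0.2 m of shift or pi rad of turn. Its arguments: {"type":"object","properties":{"moves":{"type":"array","items":{"type":"number","minimum":-1,"maximum":1}},"grip_force":{"type":"number"}},"required":["moves"]}

```bash
ls; mkdir -p pics
cat > h.py <<'E'
import numpy as np, cv2
from scipy.spatial.transform import Rotation as R
from station import manip
def rotm(a):
    a=np.array(a,float)
    return a if a.shape==(3,3) else (R.from_quat(a).as_matrix() if a.size==4 else R.from_rotvec(a).as_matrix())
def ray(cam,px):
    p=manip.camera_params(cam); K=np.array(p["camera_matrix"]); 
    d=np.array([(px[0]-K[0,2])/K[0,0],(px[1]-K[1,2])/K[1,1]]); s=d.copy()
    for _ in range(30): s=d/(1+p["k1"]*(s@s))
    v=rotm(p["attitude"])@np.array([*s,1]); return np.array(p["position"]),v
def at_z(cam,px,z):
    o,v=ray(cam,px); return o+v*(z-o[2])/v[2]
def proj(cam,X):
    p=manip.camera_params(cam); K=np.array(p["camera_matrix"])
    c=rotm(p["attitude"]).T@(np.array(X)-p["position"]); s=c[:2]/c[2]; s=s*(1+p["k1"]*(s@s))
    return K[:2,:2]@s+K[:2,2]
def tri(c1,p1,c2,p2):
    (o,u),(q,v)=ray(c1,p1),ray(c2,p2)
    t=np.linalg.lstsq(np.c_[u,-v],q-o,rcond=None)[0]; a,b=o+u*t[0],q+v*t[1]
    return (a+b)/2,np.linalg.norm(a-b)
def save(cam,name):
    im=manip.get_image(cam); cv2.imwrite("pics/"+name+".png",im[:,:,::-1]); return im
E
python3 - <<'E'
from h import *
print(manip.sense())
for c in["scene","side","wrist"]:
    print(c,manip.camera_params(c)); save(c,c+"0")
Z=dict(opening=.1,lid_edge=.1,long_rail_mid=.039,long_rail_open_end=.039,short_rail_mid=.039,tape_roll_mid=.1305,bottle_mid=.085,carton_mid=.03,cup_stack_mid=.06,mallet_mid=.02,tote=0,long_rail=.03)
for t,z in Z.items():
    for c in["scene","side"]:
        r=manip.place_of(c,t)
        if r: print(t,c,round(r[0]["conf"],2),np.round(r[0]["location"],1),at_z(c,r[0]["location"],z).round(4))
a,b=[cv2.imread(f"pics/{c}0.png") for c in("scene","side")]
E
```

```text
pics
{'time_s': 0.0, 'joint_positions': array([ 1.12438716e+00,  3.00484112e-01,  1.52160718e+00, -2.13007072e-05,
        1.32065384e+00, -6.66272234e-02]), 'joint_velocities': array([-6.52669109e-04,  6.44290872e-04, -5.59680398e-06,  1.02395351e-03,
        1.76237973e-04, -8.93785999e-04]), 'tau': array([-2.34583451e-03, -5.43498552e+01, -3.61785614e+01, -1.73303488e-04,
        4.15339498e-03, -2.02250044e-05]), 'tcp_pos': array([0.20382757, 0.51061751, 0.2557031 ]), 'ee_rot': array([-5.92921687e-01, -3.08485550e+00,  1.75914574e-03]), 'force': array([ 0.5741166 , -0.03551477,  0.13881866]), 'wrist_torque': array([ 0.03140144, -0.02177379,  0.03191287]), 'grip_force': 0.0, 'grip_width': 0.08561078784848095}
scene {'camera_matrix': array([[365.58116421,   0.        , 317.58394565],
       [  0.        , 365.58116421, 199.50713054],
       [  0.        ,   0.        ,   1.        ]]), 'k1': -0.07324862125662857, 'position': array([ 1.06534092, -0.1381785 ,  1.01083662]), 'attitude': array([-2.08928285, -1.68561791,  0.44526417])}
side {'camera_matrix': array([[435.23513118,   0.  
[... 1337 characters left out ...]
ttle_mid scene 0.88 [202.5 246.9] [ 0.6172 -0.3508  0.085 ]
bottle_mid side 0.61 [420.9 285.4] [ 0.6156 -0.3549  0.085 ]
carton_mid scene 0.61 [417.5 167.2] [0.4513 0.3491 0.03  ]
carton_mid side 0.85 [252.8 164.6] [0.454 0.342 0.03 ]
cup_stack_mid scene 0.74 [443.1 203.8] [0.6151 0.3636 0.06  ]
cup_stack_mid side 0.57 [291.8 143.9] [0.6061 0.3608 0.06  ]
mallet_mid scene 0.69 [206.3 199.8] [ 0.4265 -0.3441  0.02  ]
mallet_mid side 0.98 [339.4 332.5] [ 0.4084 -0.3458  0.02  ]
tote scene 0.89 [332.4 206.6] [0.5221 0.0424 0.    ]
tote side 0.96 [312.8 217.8] [0.5338 0.0463 0.    ]
long_rail scene 0.65 [336.9 191.7] [0.4887 0.0636 0.03  ]
long_rail side 0.75 [302.4 213.8] [0.4991 0.0456 0.03  ]
```

Run:
```python
from h import *
a=cv2.imread("pics/scene0.png")[110:310,180:480]; b=cv2.imread("pics/side0.png")[110:310,180:480]
cv2.imwrite("pics/crop0.png",np.vstack([cv2.resize(a,None,fx=1.5,fy=1.5),cv2.resize(b,None,fx=1.5,fy=1.5)]))
a=cv2.imread("pics/scene0.png");cv2.imwrite("pics/c1.png",cv2.resize(a[140:290,240:440],(800,600),interpolation=3))
a=cv2.imread("pics/side0.png");cv2.imwrite("pics/c2.png",cv2.resize(a[130:280,220:420],(800,600),interpolation=3))
```

```text
(no output)
```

View pics/c1.png

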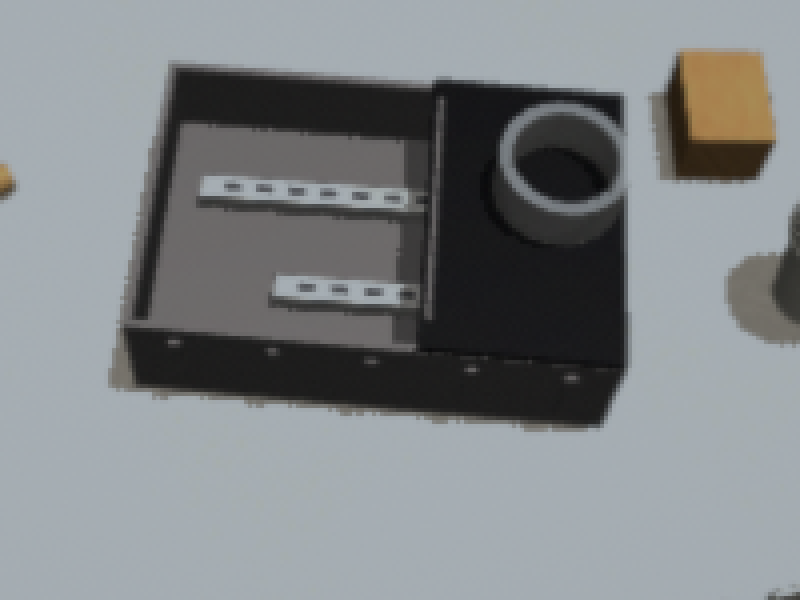

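View pics/c2.png

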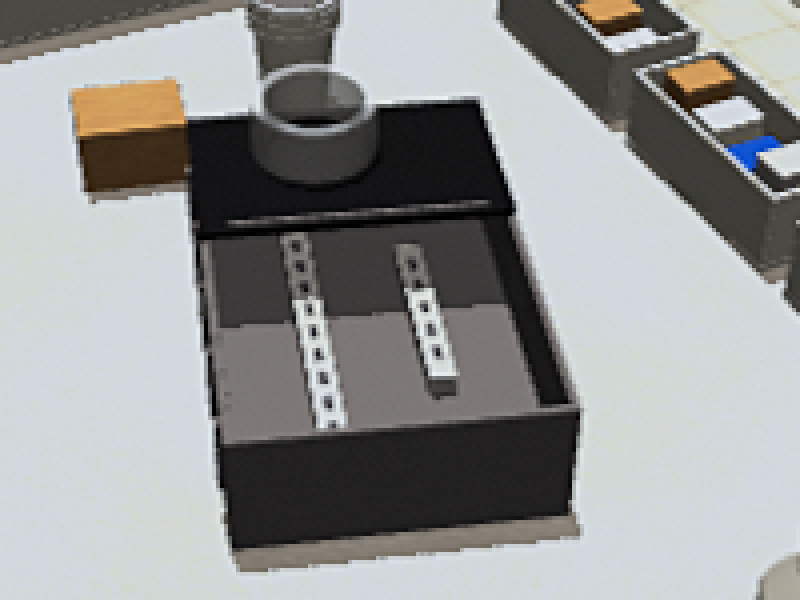

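Scene crop: the long rail's open end is at about px (290,187), with the rail running right under the black lid. The short rail starts near (308,212). The side crop agrees: the long rail is on the left and its open end is just behind the end wall. Next I'll fit the tote and rail poses from both views.

Run:
```python
from h import *
from scipy.optimize import least_squares
S=lambda u,v:np.array([240+u/4-.375,140+v/4-.375]); D=lambda u,v:np.array([220+u/4-.375,130+v/4-.375])
T=[("scene",S(125,325),(.116,-.176,.1)),("scene",S(172,65),(-.116,-.176,.1)),("scene",S(623,95),(-.116,.176,.108)),("scene",S(626,367),(.116,.176,.108)),
("side",D(219,446),(-.116,-.176,.1)),("side",D(579,408),(.116,-.176,.1)),("side",D(478,99),(.116,.176,.108)),("side",D(194,237),(-.116,.03,.1)),("side",D(512,214),(.116,.03,.1))]
def res(q):
    Rz=R.from_rotvec([0,0,q[2]]).as_matrix()
    return np.concatenate([proj(c,Rz@np.array(X)+[q[0],q[1],0])-p for c,p,X in T])
s=least_squares(res,[.52,.05,-.3],loss="soft_l1"); q=s.x; print("tote",q.round(4)); print(res(q).reshape(-1,2).round(1).tolist())
A=np.array([at_z("scene",S(*p),.048)[:2] for p in[(233,187),(264,188.5),(297,191.5),(329,193.5),(361,196),(392,198)]])
B=np.array([at_z("side",D(*p),.048)[:2] for p in[(328,402),(323,378),(318,353),(313,331),(309,308),(304,288),(300,267),(296,246)]])
Rz=R.from_rotvec([0,0,q[2]]).as_matrix()[:2,:2]
for P in(A,B):
    L=(P-q[:2])@Rz; f=np.polyfit(L[:,1],L[:,0],1); print("slots in tote",(L*1000).round(0).tolist(),"slope",f.round(4))
E=at_z("scene",S(199.5,188),.048)[:2]; print("open end tote",(E-q[:2])@Rz)
for c in("scene","side"):
  for t in("long_rail","short_rail_mid"):
    m=manip.outline_of(c,t)
    for k in m[:2]:
        ys,xs=np.nonzero(k["mask"]); print(c,t,k["conf"],len(xs),xs.min(),xs.max(),ys.min(),ys.max())
st=manip.sense(); Rt=rotm(st["ee_rot"]); print("tool axes\n",Rt.round(3)); print("cam in tool",Rt.T@(np.array(manip.camera_params("wrist")["position"])-st["tcp_pos"]))
```

```text
tote [ 0.526   0.0465 -0.3147]
[[-1.0, -0.7], [-0.5, -1.6], [0.3, -0.7], [0.4, -0.7], [0.2, -1.3], [0.1, -0.2], [0.1, -1.1], [1.1, 0.4], [0.8, -0.0]]
slots in tote [[-36.0, -118.0], [-37.0, -94.0], [-37.0, -68.0], [-38.0, -43.0], [-38.0, -18.0], [-39.0, 6.0]] slope [-0.0221 -0.039 ]
slots in tote [[-38.0, -96.0], [-39.0, -72.0], [-39.0, -45.0], [-40.0, -21.0], [-40.0, 4.0], [-41.0, 27.0], [-41.0, 52.0], [-42.0, 77.0]] slope [-0.0206 -0.0401]
open end tote [-0.0324372  -0.14396145]
scene long_rail 0.61 457 290 346 184 195
scene long_rail 0.19 756 363 397 166 200
scene short_rail_mid 0.8 292 308 344 209 218
scene short_rail_mid 0.56 456 290 346 184 195
side long_rail 0.92 368 290 305 189 236
side short_rail_mid 0.84 250 318 332 191 226
tool axes
 [[-0.929  0.371  0.   ]
 [ 0.371  0.929  0.   ]
 [-0.     0.    -1.   ]]
cam in tool [ 0.06610055  0.00054386 -0.1177972 ]
```

```bash
cat >> h.py <<'E'
YAW=-.294
def tote2w(x,y,q=(.526,.0465,-.3147)):
    c,s=np.cos(q[2]),np.sin(q[2]); return np.array([q[0]+c*x-s*y,q[1]+s*x+c*y])
def toolR(pitch=0,yaw=YAW): # rail frame, tool x=+rail y, tool z down; pitch>0 raises the -y end
    yr=np.array([-np.sin(yaw),np.cos(yaw),0]); xr=np.array([np.cos(yaw),np.sin(yaw),0])
    return R.from_rotvec(-pitch*xr).as_matrix()@np.c_[yr,xr,[0,0,-1]]
def row(P,Rw):
    s=manip.sense(); Rt=rotm(s["ee_rot"])
    return (Rt.T@(np.array(P)-s["tcp_pos"])/.2).round(4),(R.from_matrix(Rt.T@Rw).as_rotvec()/np.pi).round(4)
E
python3 - <<'E'
from h import *
print(tote2w(-.0372,-.085)); print(row([*tote2w(-.0372,-.085),.25],toolR()))
E
```

```text
[ 0.46431677 -0.02281103]
(array([-2.1984, -1.9953,  0.0314]), array([ 0.    , -0.    ,  0.4727]))
```

Request:
step_arm(
  moves=[-0.5,-0.455,0,0,0,0,0.3,-1,-0.91,0,0,0,0,0.3,-1,-0.91,0,0,0,0,0.3,-1,-0.91,0,0,0,0,0.3,-1,-0.91,0,0,0,0,0.3,-1,-0.91,0,0,0,0,0.3,-1,-0.91,0,0,0,0,0.3,-1,-0.91,0,0,0,0,0.3],
)

```text
time_s: 2.35
tcp_pos: [0.3223, 0.2676, 0.2565]
ee_rot: [0.595, 3.085, 0.001]
force: [0.5, 0.3, -0.1]
grip_width: 0.0598
grip_force: 0.0
```

Request:
step_arm(
  moves=[-0.5,-0.455,0,0,0,0,0.3,-1,-0.91,0,0,0,0,0.3,-1,-0.91,0,0,0,0,0.3,-1,-0.91,0,0,0,0,0.3,-1,-0.91,0,0,0,0,0.3,-1,-0.91,0,0,0,0,0.3,-1,-0.91,0,0,0,0,0.3,-1,-0.91,0,0,0,0,0.3],
)

```text
time_s: 3.15
tcp_pos: [0.4405, 0.0252, 0.256]
ee_rot: [-0.592, -3.085, -0.0]
force: [0.1, 0.1, 0.4]
grip_width: 0.0598
grip_force: 0.0
```

Run:
```python
from h import *
s=manip.sense();print(s["time_s"],s["tcp_pos"],s["joint_positions"].round(2)); print(row([*tote2w(-.0372,-.085),.25],toolR()))
```

```text
3.15 [0.44047493 0.02522013 0.25604136] [-0.03  0.06  1.81  0.    1.28 -1.22]
(array([-0.1997, -0.1789,  0.0301]), array([-1.000e-04, -2.000e-04,  4.728e-01]))
```

Request:
step_arm(
  moves=[-0.2,-0.18,0.03,0,0,0.47,0.3,-0.2,-0.18,0.03,0,0,0.47,0.3,-0.2,-0.18,0.03,0,0,0.47,0.3,-0.2,-0.18,0.03,0,0,0.47,0.3,-0.2,-0.18,0.03,0,0,0.47,0.3,-0.2,-0.18,0.03,0,0,0.47,0.3,-0.2,-0.18,0.03,0,0,0.47,0.3,-0.2,-0.18,0.03,0,0,0.47,0.3],
)

```text
time_s: 3.95
tcp_pos: [0.4641, -0.022, 0.2503]
ee_rot: [-2.236, -2.207, -0.0]
force: [0.4, 0.3, 0.4]
grip_width: 0.0597
grip_force: 0.0
```

Request:
step_arm(
  moves=[0,0,0,0,0,0.08,0.3,0,0,0,0,0,0.08,0.3,0,0,0,0,0,0.08,0.3,0,0,0,0,0,0.08,0.3],
)

```text
time_s: 4.35
tcp_pos: [0.4642, -0.0227, 0.2503]
ee_rot: [2.486, 1.92, 0.0]
force: [-0.9, 0.3, -0.1]
grip_width: 0.0598
grip_force: 0.0
```

Run:
```python
from h import *
s=manip.sense();print(s["time_s"],s["tcp_pos"],s["joint_positions"].round(2)); print(row([*tote2w(-.0372,-.085),.25],toolR()))
im=save("wrist","w1")
for t in("long_rail_open_end","long_rail_mid","lid_edge","opening"):
    r=manip.place_of("wrist",t)
    if r: print(t,r[0]["conf"],r[0]["location"],at_z("wrist",r[0]["location"],.1 if t[0] in"o" or t=="lid_edge" else .039))
for y in(-.144,-.1,0): print(y,proj("wrist",[*tote2w(-.039-.021*y,y),.048]).round(1))
for r in manip.outline_of("wrist","long_rail")[:2]:
    m=r["mask"];ys,xs=np.nonzero(m);print(r["conf"],len(xs),xs.min(),xs.max(),ys.min(),ys.max())
```

```text
4.35 [ 0.46420581 -0.02274052  0.25034385] [-0.13  0.11  1.76  0.    1.27  0.13]
(array([-0.0002,  0.0006,  0.0017]), array([ 0.    , -0.    ,  0.0123]))
long_rail_open_end 0.8 [311.5, 228.0] [ 0.44680007 -0.08497206  0.039     ]
long_rail_mid 0.91 [316.9, 93.1] [0.49235021 0.06341511 0.039     ]
lid_edge 0.76 [368.3, 61.1] [0.53966718 0.07319522 0.1       ]
opening 0.71 [360.2, 177.5] [ 0.51080612 -0.02454349  0.1       ]
-0.144 [310.6 226.1]
-0.1 [311.8 189.9]
0 [314.9  97.7]
0.93 2935 303 326 60 226
```

View pics/w1.png

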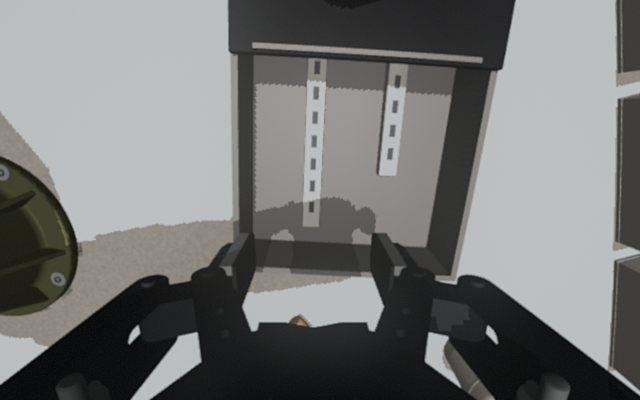

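The wrist view shows the rail centred between the fingers: slots run from (311,208) to (317,68) and the open end is at row 226, within 1 px of the prediction. Descending.

Request:
step_arm(
  moves=[0,0,0.2,0,0,0.012,0.4,0,0,0.4,0,0,0.012,0.4,0,0,0.55,0,0,0.012,0.4,0,0,0.7,0,0,0.012,0.4,0,0,0.8,0,0,0.012,0.5,0,0,0.88,0,0,0.012,0.5,0,0,0.94,0,0,0.012,0.5,0,0,0.94,0,0,0.012,0.5],
)

```text
time_s: 5.45
tcp_pos: [0.4637, -0.0238, 0.0611]
ee_rot: [-2.525, -1.866, 0.003]
force: [-0.1, -0.0, -0.2]
grip_width: 0.0426
grip_force: 0.0
```

Run:
```python
from h import *
s=manip.sense();print(s["time_s"],s["tcp_pos"],s["force"],s["joint_positions"].round(2)); print(row([*tote2w(-.0372,-.085),.058],toolR()))
im=save("wrist","w2"); save("side","s2")
for y in(-.1,-.05,0): print(y,proj("wrist",[*tote2w(-.039-.021*y,y),.048]).round(1))
a=cv2.imread("pics/w2.png");b=cv2.resize(cv2.imread("pics/s2.png")[130:280,220:420],(640,480))
cv2.imwrite("pics/w2.png",cv2.resize(np.vstack([a[100:],cv2.resize(b,(640,480))]),(480,585)))
```

```text
5.45 [ 0.46367287 -0.02379129  0.06113967] [-0.05395952 -0.04784725 -0.21703938] [-0.13  0.39  1.92 -0.    0.83  0.17]
(array([0.0056, 0.0017, 0.0157]), array([-0.0007,  0.0001, -0.0012]))
-0.1 [311.  279.3]
-0.05 [310.2 184.8]
0 [309.3  70.5]
```

View pics/w2.png

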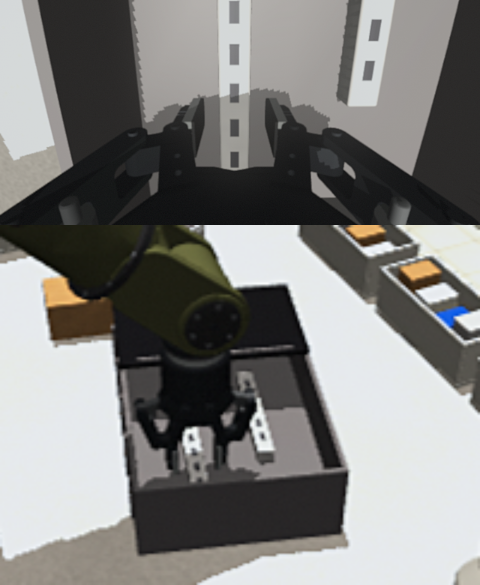

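The rail sits centred between the open fingers: column 235 of the shrunken wrist view, fingers at about 198 and 270. Lowering 3 mm and gripping.

Request:
step_arm(
  moves=[0,0,0.015,0,0,0,0.6,0,0,0.015,0,0,0,0.75,0,0,0.015,0,0,0,1,0,0,0.015,0,0,0,1,0,0,0.015,0,0,0,1,0,0,0.015,0,0,0,1],
  grip_force=110,
)

```text
time_s: 6.15
tcp_pos: [0.4645, -0.0239, 0.0601]
ee_rot: [2.526, 1.867, 0.001]
force: [-2.2, 0.3, 6.6]
grip_width: 0.0169
grip_force: 108.7
```

Run:
```python
from h import *
# rotate about the lid end's lower corner (lifted by `lift`), then draw along the rail
s=manip.sense(); print(s["time_s"],s["tcp_pos"],s["force"],s["grip_width"],s["grip_force"])
T=s["tcp_pos"]; yr=np.array([-np.sin(YAW),np.cos(YAW),0])
open_end=tote2w(-.039+.021*.144,-.144)
piv=np.array([*open_end,0.03])+.3*yr
R0=rotm(s["ee_rot"]); xr=np.array([np.cos(YAW),np.sin(YAW),0])
for d,draw,lift in((0,0,.004),(5,0,.005),(10,0,.006),(15,0,.006),(20,0,.006),(20,.05,.006),(20,.1,.006)):
    Q=R.from_rotvec(-np.radians(d)*xr).as_matrix()
    P=piv+Q@(T-piv)+[0,0,lift]-draw*(Q@yr)
    print(d,draw,row(P,Q@R0), P.round(3))
```

```text
6.15 [ 0.46452841 -0.02385358  0.06009697] [-2.21115779  0.30720445  6.59469173] 0.01693934047377935 108.65996360778809
0 0 (array([ 0.  ,  0.  , -0.02]), array([0., 0., 0.])) [ 0.465 -0.024  0.064]
5 0 (array([ 1.770e-02,  1.000e-04, -1.299e-01]), array([-0.0001, -0.0278, -0.    ])) [ 0.466 -0.02   0.086]
10 0 (array([ 4.450e-02,  1.000e-04, -2.378e-01]), array([-0.0002, -0.0556, -0.0001])) [ 0.467 -0.015  0.108]
15 0 (array([ 0.0802,  0.    , -0.3379]), array([-0.0003, -0.0833, -0.0001])) [ 0.469 -0.009  0.128]
20 0 (array([ 1.245e-01, -1.000e-04, -4.346e-01]), array([-4.000e-04, -1.111e-01, -1.000e-04])) [ 0.472 -0.     0.147]
20 0.05 (array([-0.1105,  0.0009, -0.5202]), array([-4.000e-04, -1.111e-01, -1.000e-04])) [ 0.458 -0.045  0.164]
20 0.1 (array([-0.3454,  0.0019, -0.6057]), array([-4.000e-04, -1.111e-01, -1.000e-04])) [ 0.445 -0.09   0.181]
```

Request:
step_arm(
  moves=[0,0,-0.02,0,0,0,1,0,0,-0.03,0,0,0,1,0.005,0,-0.06,0,-0.008,0,1,0.009,0,-0.1,0,-0.016,0,1,0.018,0,-0.14,0,-0.028,0,1,0.018,0,-0.14,0,-0.028,0,1],
)

```text
time_s: 6.75
tcp_pos: [0.4658, -0.02, 0.0881]
ee_rot: [2.481, 1.835, -0.108]
force: [0.8, 0.1, -2.9]
grip_width: 0.0169
grip_force: 107.8
```

Run:
```python
from h import *
s=manip.sense(); print(s["time_s"],s["tcp_pos"],s["force"],s["wrist_torque"],s["grip_width"],s["grip_force"])
save("side","s3");save("wrist","w3"); a=cv2.imread("pics/w3.png");b=cv2.imread("pics/s3.png")[130:280,220:420]
cv2.imwrite("pics/m3.png",cv2.resize(np.vstack([a[:300],cv2.resize(b,(640,480))]),(480,585)))
```

```text
6.75 [ 0.46583157 -0.01999993  0.0881429 ] [ 0.77322043  0.14416012 -2.87590285] [-0.12443303  0.06033165 -0.0163132 ] 0.016912503351425117 107.81306862831116
```

View pics/m3.png

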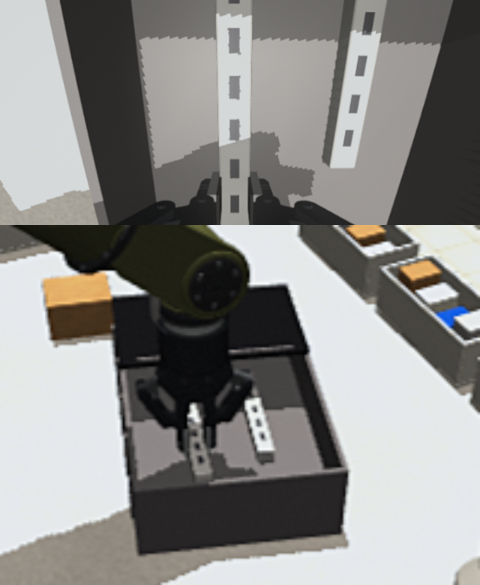

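The rail is held with its open end raised and the short rail undisturbed. Next I'll compute the rest of the tilt to 16°, then the slanted draw.

Run:
```python
from h import *
s=manip.sense(); R0=rotm(s["ee_rot"]); yr=np.array([-np.sin(YAW),np.cos(YAW),0]); xr=np.array([np.cos(YAW),np.sin(YAW),0])
p0=np.arcsin(-R0[2,2]); print("pitch now",np.degrees(np.arctan2(-R0[2,0],-R0[2,2])))
piv=np.array([*tote2w(-.039+.021*.144,-.144),0.036])+.3*yr
for d in(5.5,11):
    Q=R.from_rotvec(-np.radians(d)*xr).as_matrix(); P=piv+Q@(s["tcp_pos"]-piv); print(d,row(P,Q@R0),P.round(3))
```

```text
pitch now 4.982854478644854
5.5 (array([ 2.010e-02, -1.000e-04, -1.152e-01]), array([-0.0001, -0.0306,  0.    ])) [ 0.467 -0.014  0.11 ]
11 (array([ 0.0511, -0.0003, -0.2279]), array([-0.0002, -0.0611,  0.    ])) [ 0.469 -0.007  0.132]
```

Request:
step_arm(
  moves=[0.008,0,-0.055,0,-0.015,0,1,0.02,0,-0.115,0,-0.031,0,1,0.034,0,-0.17,0,-0.046,0,1,0.051,0,-0.228,0,-0.061,0,1,0.051,0,-0.228,0,-0.061,0,1,0.051,0,-0.228,0,-0.061,0,1],
)

```text
time_s: 7.45
tcp_pos: [0.4692, -0.0069, 0.1311]
ee_rot: [2.379, 1.759, -0.334]
force: [-0.6, -0.9, -2.3]
grip_width: 0.0169
grip_force: 107.9
```

Run:
```python
from h import *
s=manip.sense(); R0=rotm(s["ee_rot"]); print(s["time_s"],s["tcp_pos"],s["force"],s["wrist_torque"],s["grip_width"],np.degrees(np.arctan2(-R0[2,0],-R0[2,2])))
save("side","s4");save("wrist","w4");save("scene","c4"); a=cv2.imread("pics/w4.png");b=cv2.imread("pics/s4.png")[130:280,220:420]
c=cv2.imread("pics/c4.png")[120:270,240:440]
cv2.imwrite("pics/m4.png",cv2.resize(np.vstack([cv2.resize(c,(640,480)),cv2.resize(b,(640,480))]),(400,600)))
for c in("scene","side"):
  for t in("long_rail_open_end","long_rail_mid"):
    r=manip.place_of(c,t); print(c,t,[(x["conf"],x["location"]) for x in r[:1]])
T=s["tcp_pos"]+R0@[0,0,.022]  # approx rail centreline at grasp
print("pred open end",[proj(c,T-R0[:,0]*.06).round(1) for c in("scene","side")])
```

```text
7.45 [ 0.4691568  -0.00685403  0.13106178] [-0.57633408 -0.9386602  -2.29962767] [0.02432578 0.03178074 0.05747398] 0.016895465409245948 15.921678436453568
scene long_rail_open_end [(0.57, [292.4, 170.3])]
scene long_rail_mid [(0.93, [341.7, 181.9])]
side long_rail_open_end [(0.44, [304.2, 217.4])]
side long_rail_mid [(0.46, [296.4, 194.3])]
pred open end [array([292.3, 171.5]), array([303.8, 217.7])]
```

View pics/m4.png

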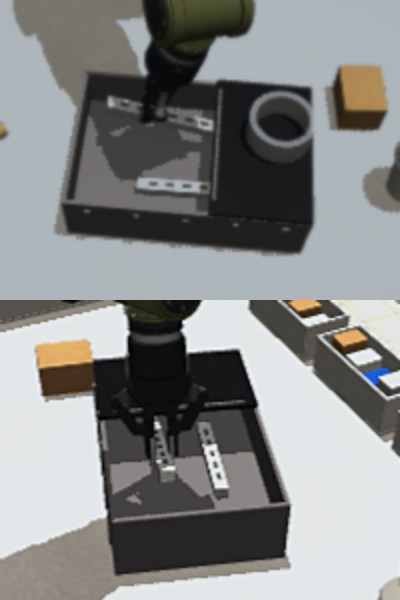

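The view agrees with the prediction: the open end is at scene (292,170), raised and not slipping, and the short rail and tape roll are undisturbed. Drawing along the rail's axis.

Request:
step_arm(
  moves=[-0.08,0,0,0,0,0,1,-0.2,0,0,0,0,0,1,-0.32,0,0,0,0,0,1,-0.45,0,0,0,0,0,1,-0.58,0,0,0,0,0,1,-0.7,0,0,0,0,0,1,-0.82,0,0,0,0,0,1,-0.88,0,0,0,0,0,1],
)

```text
time_s: 8.6
tcp_pos: [0.4194, -0.1699, 0.1809]
ee_rot: [2.379, 1.755, -0.334]
force: [-0.1, -1.0, -1.5]
grip_width: 0.0172
grip_force: 107.9
```

Run:
```python
from h import *
s=manip.sense(); R0=rotm(s["ee_rot"]); print(s["time_s"],s["tcp_pos"],s["force"],s["wrist_torque"],s["grip_width"],np.degrees(np.arctan2(-R0[2,0],-R0[2,2])))
T=s["tcp_pos"]+R0@[0,0,.022]; q=(.526,.0465,-.3147)
for l in(-.06,.24):
    X=T+R0[:,0]*l; d=X[:2]-q[:2]; c,sn=np.cos(q[2]),np.sin(q[2]); print(X.round(3),"tote xy",(c*d[0]+sn*d[1]).round(3),(-sn*d[0]+c*d[1]).round(3),[proj(k,X).round(1) for k in("scene","side")])
save("side","s5");save("scene","c5")
b=cv2.imread("pics/s5.png")[130:330,200:440]; c=cv2.imread("pics/c5.png")[90:290,200:440]
cv2.imwrite("pics/m5.png",cv2.resize(np.vstack([c,b]),(360,600),interpolation=3))
for c in("scene","side"):
  for t in("long_rail_open_end","long_rail_lid_end"):
    r=manip.place_of(c,t); print(c,t,[(x["conf"],x["location"]) for x in r[:1]])
print("up 0.16",row(s["tcp_pos"]+[0,0,.16],R0))
```

```text
8.6 [ 0.41935902 -0.16988564  0.18085923] [-0.09709715 -0.98159657 -1.45021274] [-0.00379991 -0.06321284 -0.00251608] 0.017242669547486215 16.02044593330773
[ 0.401 -0.231  0.176] tote xy -0.033 -0.303 [array([232. , 157.2]), array([314.7, 252.3])]
[0.486 0.045 0.093] tote xy -0.038 -0.014 [array([331.8, 180.9]), array([298.1, 198.6])]
scene long_rail_open_end [(0.97, [233.5, 157.3])]
scene long_rail_lid_end [(0.66, [331.3, 182.3])]
side long_rail_open_end [(0.59, [313.8, 249.5])]
side long_rail_lid_end []
up 0.16 (array([-2.321e-01, -3.000e-04, -7.700e-01]), array([-0.0002, -0.0001,  0.0007]))
```

View pics/m5.png

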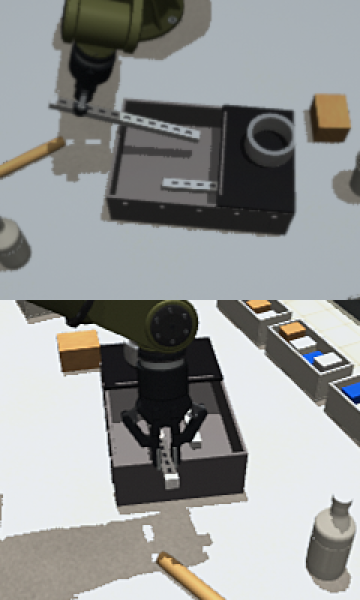

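The lid end is now in the opening, clear of the lid edge by about 44 mm (scene px 331,182). Raising straight up by 16 cm.

Request:
step_arm(
  moves=[-0.03,0,-0.1,0,0,0,1,-0.07,0,-0.23,0,0,0,1,-0.11,0,-0.37,0,0,0,1,-0.15,0,-0.5,0,0,0,1,-0.19,0,-0.63,0,0,0,1,-0.23,0,-0.77,0,0,0,1,-0.23,0,-0.77,0,0,0,1,-0.23,0,-0.77,0,0,0,1],
)

```text
time_s: 9.7
tcp_pos: [0.4195, -0.1696, 0.3406]
ee_rot: [2.377, 1.758, -0.334]
force: [-0.7, 0.8, -3.0]
grip_width: 0.0168
grip_force: 108.1
```

Request:
step_arm(
  moves=[0,0,0,0,0,0,1,0,0,0,0,0,0,1,0,0,0,0,0,0,1,0,0,0,0,0,0,1],
)

```text
time_s: 10.1
tcp_pos: [0.4193, -0.1702, 0.3407]
ee_rot: [2.378, 1.758, -0.335]
force: [0.4, 0.8, -1.4]
grip_width: 0.0167
grip_force: 108.1
```

Run:
```python
from h import *
s=manip.sense(); R0=rotm(s["ee_rot"]); print(s["time_s"],s["tcp_pos"],s["force"],s["grip_width"],np.abs(s["joint_velocities"]).max())
T=s["tcp_pos"]+R0@[0,0,.022]
for l in(-.06,.24): X=T+R0[:,0]*l; print(X.round(3),[proj(k,X).round(1) for k in("scene","side")])
save("side","s6");save("scene","c6")
b=cv2.imread("pics/s6.png")[100:360,180:460]; c=cv2.imread("pics/c6.png")[70:330,180:460]
cv2.imwrite("pics/m6.png",cv2.resize(np.vstack([c,b]),(323,600),interpolation=3))
for c in("scene","side"):
  for t in("long_rail_open_end","long_rail_lid_end"):
    r=manip.place_of(c,t); print(c,t,[(x["conf"],x["location"]) for x in r[:1]])
```

```text
10.1 [ 0.41926742 -0.17015598  0.34070108] [ 0.42221386  0.80670692 -1.37040064] 0.016659856057809546 0.0045138018108984174
[ 0.401 -0.231  0.336] [array([220. , 118.2]), array([315.9, 196.4])]
[0.485 0.045 0.253] [array([334.4, 147.3]), array([297.3, 151.2])]
scene long_rail_open_end [(0.57, [221.9, 118.8])]
scene long_rail_lid_end [(0.57, [333.8, 146.2])]
side long_rail_open_end [(0.84, [315.9, 195.3])]
side long_rail_lid_end [(0.76, [296.1, 153.8])]
```

View pics/m6.png

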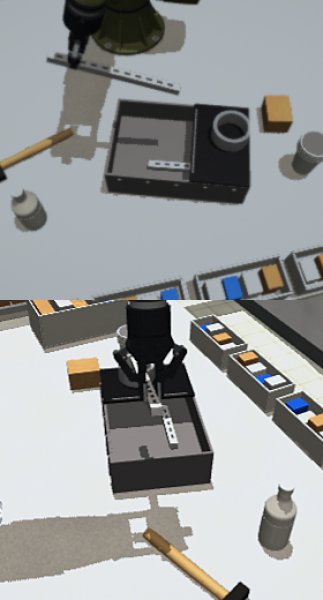

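The rail hangs free in the gripper. Its ends are at scene px (222,119) and (334,146), its lowest point is about 24 cm up, and all bystanders are in place.

```bash
python3 -c "
from station import manip
print(manip.hand_in())"
```

```text
the job is handed in; nothing more can be done
None
```

The long rail is out of the tote and handed in at about 10 s: still held in the gripper, in the air, its lowest point about 14 cm above the rim and touching nothing else; the last images show the short rail and everything else still in place.

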